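# Click the stirrer dial round to its third speed

## Task

Set the magnetic stirrer to its third speed: with a fingertip laid on the big flat knurled dial, push the dial round clockwise by friction until its white pointer clicks into place at the mark of three orange dots, then let go of it. Do not let it run on to the four-dot mark and do not pull the dial up. Leave the jar on the stirring plate and the things beside the stirrer where they are.

Things in the scene. Friction and masses are not known exactly. Their poses are not given: they have to be found in the camera images.
- stirrer: magnetic stirrer fixed on the worktop: white and grey flat box 270 x 130 x 50 mm (x, y, z). Origin at the centre of its underside; x runs along its length from the dial end (near the robot) to the plate end. Its white stirring plate (radius 58 mm, top 54 mm above the worktop, centre at x = +68 mm) carries the jar
- dial_top (a point): centre of the dial's top face, on its upright axis, 70.5 mm above the worktop. The dial is a black disc, radius 45 mm, height 16 mm, too wide to grip, with knurled rim and knurled rubber face (friction about 1) round a silver centre of radius 17 mm. The whole dial gives down on a spring, 1.5 N per mm, at most 6 mm; to turn it press 3 to 5 mm deep, 25 to 35 mm from the axis
- pointer (a point): outer end of the white pointer line on the dial, 45 mm from the axis; goes round with it. Seen from the robot the marks of one, two, three (orange) and four dots lie left to right on the stirrer, in a fan on the plate side of the dial, 36 degrees apart, 56 mm from the axis
- dial (a joint): angle of the dial in rad, growing clockwise seen from above. It clicks into rest at 0 (one dot), 0.628 (two), 1.257 (three) and 1.885 (four), with stops just beyond both ends. It starts at one dot or two dots (seldom stuck between). Let go, it springs to the nearest rest, unless almost half-way. Turning takes about 0.04 N m (1.5 N at 30 mm from the axis)
- press (a joint): how far the dial is pressed down in m: 0 free, up to 0.006 down, negative when pulled up
- jar: sample jar with yellow label band and white lid, 48 mm wide, 66 mm high, loose on the stirring plate; origin at the centre of its underside
- label_roll: loose roll of white labels, 69 mm across, 50 mm high, beside the stirrer on its left; origin at the centre of its underside
- tape_measure: loose blue tape measure, 36 x 74 x 63 mm, beside the stirrer on its right; origin at the centre of its underside
- marker_blue: loose white marker with a blue cap, 18 x 131 x 20 mm, lying between the stirrer and the robot; origin at the centre of its underside
Things that resemble listed ones, but are neither listed nor needed, are in the scene too. There is more than one size of the jar; the one meant has the size given above. Several things look just like the tape_measure: the one meant starts nearest to the robot's base.

How it is judged:
By the outcome, as a careful person would: the job done as asked, in the order asked, and still so for the second after the job is handed in, with the robot touching nothing.
It also fails if it takes over 40 s, if anything falls off the work surface, if the arm or the gripper's body presses on something with over 40 N, if the wrist force passes 120 N, or if a joint passes its speed limit or range.

## Robot

A 6-joint arm with a two-finger parallel gripper is mounted at the origin on a cart in front of the work surface, level with it; the furniture and walls round the work are solid. World frame = base frame: x ahead of the robot, y to its left, z up, the work surface at z = 0. Lengths are in mm, angles in rad, forces in N, time in s.
With the tool pointing down it reaches from about 325 to 875 mm from the base axis. Payload 4.4 kg.
Tool frame: the origin (TCP) lies on the centre line of the jaws, within the pads' length; the fingertips stand ahead of it and the grasp point (between the pads) lies 6 mm ahead of it (ctrl.tcp_to_tips is the z of the fingertips in the tool frame, in mm); z points along the fingers, y is the line along which they close (so a half turn about z gives the same grasp; the last joint's range is limited). The gripper opens to 85 mm and grips with 20 to 120 N. Pads are 22 mm wide; open, the fingers measure 114 mm over their backs; the gripper's body (76 mm by 85 mm) begins 54 mm behind the grasp point. The pads swing forward as they close: fully open they stand 13 mm farther back than shut.
Start: joints at [1.048, 0.207, 1.542, -0, 1.393, -0.15], TCP at [209.439, 535.502, 256.282] pointing down, gripper open.
Joint ranges: [-2.73, 2.73], [-0.86, 2.22], [0.23, 2.46], [-1.11, 4.25], [0.08, 2.63], [-2.82, 2.82]. Speed limits (rad/s): [2.79, 2.79, 3.14, 3.14, 3.14, 3.14].

## Interface

Orientations are given as a 3x3 rotation matrix whose columns are the frame's x, y, z axes.
In Python, from plant import ctrl, sensors, optics gives the robot as it stands. Calls block until the motion is done:
- ctrl.move_ptp(position, orientation): joint-space move of the TCP to a pose.
- ctrl.move_l(position, rot=None, vel=150, threshold=None): straight line of the TCP; rot=None keeps the orientation; vel is the mean speed in mm/s. With threshold (N) it stops when the force on the tool has changed by that much, and returns True; else False.
- ctrl.set_joints(angles): joint-space move.
- ctrl.gripper_to(opening, force=None): finger opening in mm; force is the grip in N (None keeps the last); returns when the fingers have stopped.
- ctrl.hold(seconds).
- ctrl.solve_ik(position, orientation): joint angles nearest the present ones, or None.
- sensors.read_state(): the state.
- optics.grab_frame(name): name is "scene" or "top" or "wrist"; returns (picture, depth): 400x640x3 uint8, red, green, blue; 400x640 float32, mm along the optical axis (not along the pixel's ray), 0 where there is no reading.
- optics.camera_params(name): a dict with "mtx" (3x3 intrinsics, pixels), "R" (3x3) and "t" (3): a world point X has camera coordinates R X + t; the wrist camera has in their place "T_tool_cam" (4x4, takes a point from camera to tool coordinates, whose origin is the TCP and whose axes are the flange's). Camera axes: x right, y down, z forward; pixel columns grow to the right and rows downward; lengths in mm; the calibration is good to about 2 mm. A picture is of the moment at which its call begins: read the wrist's pose just before it. camera_params takes no time and is no camera call.
A pose or a line that the arm cannot do raises ctrl.MotionError and nothing moves.
- ctrl.finish_job(): hands the job in; it is judged then, once.
The state is a dict: "t": time; "q": joint angles; "qvel": joint speeds; "tau": joint torques, N m; "eef_pos": TCP position; "eef_rot": TCP orientation; "force": force on the tool from outside, world axes, zero at the start; "wrist_torque": the same for the moment, N m; "grip_width": finger opening in mm; "grasp_force": force on a finger pad.
Only numpy, scipy, OpenCV 4.12 (cv2) and the standard library are available. Lean on these libraries where they do the work, as an engineer would, in place of code of your own. Each camera call takes 0.05 s, during which the arm holds its last target. There are 200 camera calls.

## Working session

There is one attempt and no reset: what is moved stays moved. The work goes in short steps, each a Python script; the robot and the scene stay as the last script left them, time stands still between calls to the robot, and variables do not carry over. Pictures are saved under pics/ and viewed, at most 10 in all, crops included, and the job is handed in when it is done.

```bash
mkdir -p pics; ls; cat > h.py <<'E'
import numpy as np, cv2
from plant import ctrl, sensors, optics
def save(n,fn,crop=None,s=1):
    im,d=optics.grab_frame(n); np.savez('pics/'+fn+'.npz',im=im,d=d)
    if crop: im=im[crop[1]:crop[3],crop[0]:crop[2]]
    im=cv2.resize(im,None,fx=s,fy=s,interpolation=cv2.INTER_CUBIC)
    cv2.imwrite('pics/'+fn+'.png',im[...,::-1]); return d
def world(n,u,v,d):
    p=optics.camera_params(n); c=np.linalg.inv(p['mtx'])@[u,v,1]*d
    return p['R'].T@(c-p['t'])
def ray_z(n,u,v,z):
    p=optics.camera_params(n); r=p['R'].T@np.linalg.inv(p['mtx'])@[u,v,1]; o=-p['R'].T@p['t']
    return o+r*(z-o[2])/r[2]
E
python3 - <<'E'
from h import *
save('top','top0'); save('scene','scene0')
print(sensors.read_state()['t'],ctrl.tcp_to_tips)
E
```

```text
pics
0.1 25.0
```

View pics/top0.png

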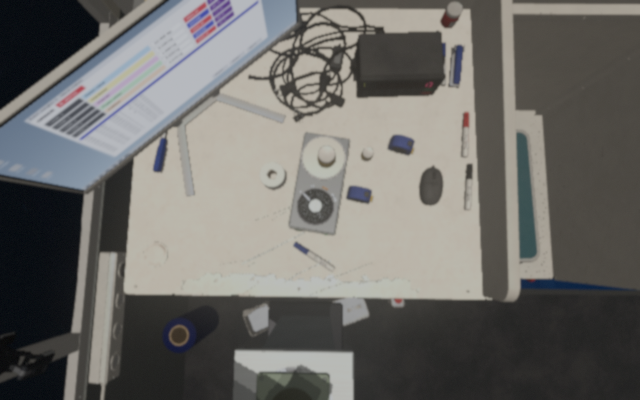

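View pics/scene0.png

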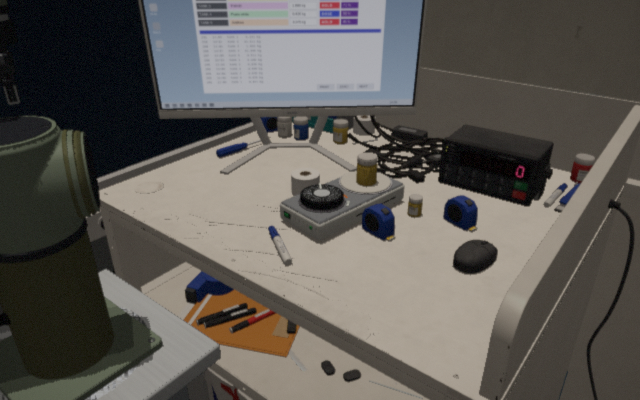

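The top view shows the stirrer with its dial at about (316,206) and its plate and jar at (325,156). The label roll is at (273,176), the near tape measure at (359,194) and the marker at (314,256). The lookalikes are a far tape measure at (401,144), a small jar at (367,153) and jars on the back shelf. The pointer seems to point up-left at (305,195).

```bash
python3 - <<'E'
from h import *
z=np.load('pics/top0.npz')
for n,u,v,h in [('dialT',316,206,70.5),('plate',324,157,54),('jar',326,155,120),('roll',273,176,50),('tape',359,194,63),('marker',314,256,20)]:
    print(n,ray_z('top',u,v,h).round(), world('top',u,v,z['d'][v,u]).round())
s=np.load('pics/scene0.npz')['d']; print(world('scene',321,194,s[194,321]).round())
print(optics.camera_params('wrist')); print(sensors.read_state()['eef_rot'].round(2))
im=z['im'][120:275,240:400]; cv2.imwrite('pics/topcrop.png',cv2.resize(im,None,fx=3.8,fy=3.8,interpolation=cv2.INTER_CUBIC)[...,::-1])
E
```

```text
dialT [532. -56.  70.] [532. -56.  74.]
plate [669. -76.  54.] [652. -75. 122.]
jar [658. -80. 120.] [658. -80. 120.]
roll [615.  62.  50.] [624.  68.   3.]
tape [ 567. -170.   63.] [ 567. -170.   63.]
marker [402. -52.  20.] [402. -52.  17.]
[528. -57.  70.]
{'mtx': array([[298.71389334,   0.        , 320.30741308],
       [  0.        , 298.71389334, 196.8655774 ],
       [  0.        ,   0.        ,   1.        ]]), 'T_tool_cam': array([[ 9.71686846e-05, -9.54577182e-01, -2.97963748e-01,
         7.60808027e+01],
       [ 9.99999734e-01,  3.07973019e-04, -6.60534576e-04,
        -1.01431136e+00],
       [ 7.22296029e-04, -2.97963605e-01,  9.54576958e-01,
        -1.17555816e+02],
       [ 0.00000000e+00,  0.00000000e+00,  0.00000000e+00,
         1.00000000e+00]])}
[[-0.93  0.36 -0.  ]
 [ 0.36  0.93 -0.  ]
 [ 0.   -0.   -1.  ]]
```

View pics/topcrop.png

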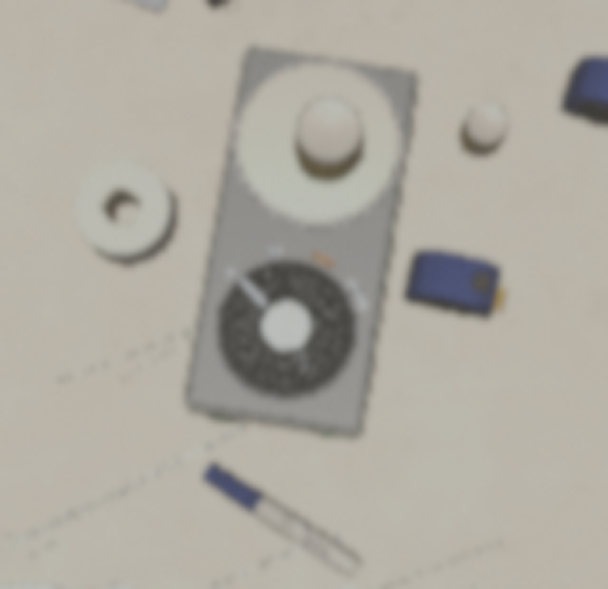

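The crop shows the pointer at one dot: its outer end is at about (240,277), beside the left dot at (232,272). The orange three-dot mark is at (322,258). The dial axis is near (531,-56), so the dial must turn 72° clockwise. I'll shut the gripper and take a wrist view from above.

```bash
cat >> h.py <<'E'
def Rz(a):  # tool down, tool x at world angle a (deg)
    c,s=np.cos(np.radians(a)),np.sin(np.radians(a))
    return np.array([[c,s,0],[s,-c,0],[0,0,-1.]])
def wray(st,u,v,z):
    p=optics.camera_params('wrist'); T=p['T_tool_cam']; R=st['eef_rot']
    o=R@T[:3,3]+st['eef_pos']; r=R@T[:3,:3]@np.linalg.inv(p['mtx'])@[u,v,1]
    return o+r*(z-o[2])/r[2]
def wpt(st,u,v,d):
    p=optics.camera_params('wrist'); T=p['T_tool_cam']
    c=np.linalg.inv(p['mtx'])@[u,v,1]*d
    return st['eef_rot']@(T[:3,:3]@c+T[:3,3])+st['eef_pos']
E
python3 - <<'E'
from h import *
z=np.load('pics/top0.npz')['d']
for u,v in [(88,186),(150,140),(295,25)]: print(world('top',u,v,z[v,u]).round())
ctrl.move_ptp([240,340,270],Rz(150))
ctrl.move_ptp([470,-50,230],Rz(172))
ctrl.gripper_to(0,20)
ctrl.move_l([500,-52,200],Rz(172))
ctrl.hold(.3)
st=sensors.read_state(); print(st['t'],st['eef_pos'].round(1),st['force'].round(2),st['grip_width'],st['q'])
save('wrist','w1',crop=(120,0,520,300),s=2)
E
```

```text
[567. 512. 141.]
[690. 371. 129.]
[1007.    6.  132.]
4.075 [500.  -52.  200.8] [ 1.05  0.24 -0.01] -0.3043455524004233 [-2.76006099e-01  1.06946581e-01  1.77681196e+00 -2.92626757e-05
  1.25657361e+00 -1.70720092e+00]
```

View pics/w1.png

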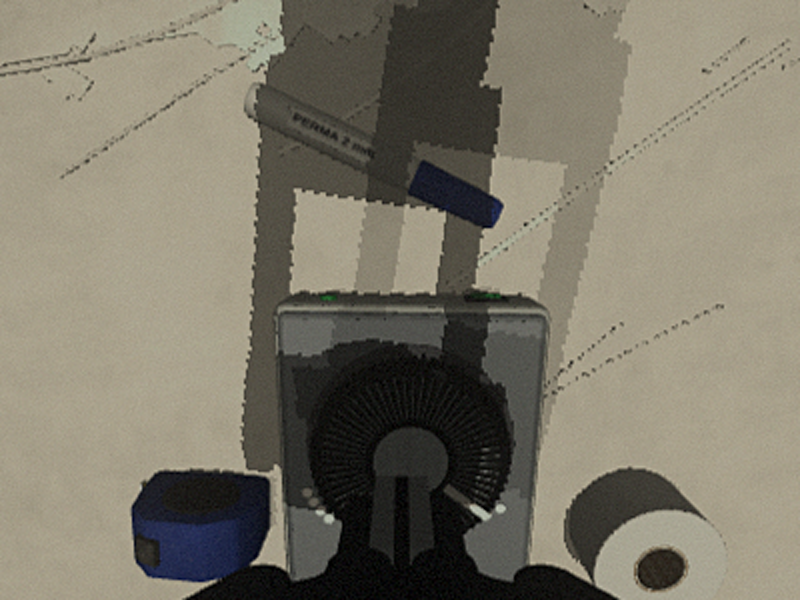

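The wrist crop shows the dial with its silver centre at crop (410,463), full-frame (325,231.5), and its rim spanning 310–512 in crop x. The pointer end is at crop (490,515), beside the single dot at (500,509). The shut fingertips are at the bottom, around (404,475). I'll fit the rim from the depth data.

```bash
python3 - <<'E'
from h import *
from scipy.optimize import least_squares
st=sensors.read_state(); d=np.load('pics/w1.npz')['d']
V,U=np.mgrid[0:400,0:640]
p=optics.camera_params('wrist');T=p['T_tool_cam']
c=(np.linalg.inv(p['mtx'])@np.stack([U.ravel(),V.ravel(),np.ones(U.size)]))*d.ravel()
P=((st['eef_rot']@(T[:3,:3]@c+T[:3,3:4])).T+st['eef_pos'])
m=(d.ravel()>0)&(np.hypot(P[:,0]-531,P[:,1]+56)<60)&(P[:,2]>62)&(P[:,2]<80)
Q=P[m]; print(m.sum(),np.percentile(Q[:,2],[5,50,95]).round(1))
top=Q[Q[:,2]>67]; ct=top[:,:2].mean(0); h=cv2.convexHull(top[:,:2].astype(np.float32)).reshape(-1,2)
h=h[h[:,0]<535]
f=least_squares(lambda x:np.hypot(h[:,0]-x[0],h[:,1]-x[1])-x[2],[531,-56,45],loss='soft_l1'); print('rim',f.x.round(1),len(h))
print('silver',wray(st,325,231.5,70.5).round(1))
C=f.x[:2]
for n,u,v,z in [('pointer',365,257.5,70.5),('dot1',370,254.5,50)]:
    q=wray(st,u,v,z)[:2]-C; print(n,np.hypot(*q).round(1),np.degrees(np.arctan2(q[1],q[0])).round(1))
s=np.load('pics/scene0.npz')
cv2.imwrite('pics/sc.png',cv2.resize(s['im'][130:250,260:420],None,fx=4,fy=4,interpolation=cv2.INTER_CUBIC)[...,::-1])
E
```

```text
5833 [68.1 70.2 71.4]
rim [532.4 -53.6  45.6] 28
silver [533.9 -53.7  70.5]
pointer 46.5 45.4
dot1 57.9 44.0
```

The dial axis is at (532.5, -53.7) and its top at 70.2 mm. The fitted rim radius is 45.6 mm, and the pointer at +45° matches one dot with the stirrer yawed about -9°. I'll press on the robot side of the dial and sweep from 212° to 140°, turning the tool with it.

```bash
cat > push.py <<'E'
from h import *
C=np.array([532.7,-53.7]); TT=ctrl.tcp_to_tips
def pose(phi,ztip,r=30):
    a=np.radians(phi); return [C[0]+r*np.cos(a),C[1]+r*np.sin(a),ztip+TT]
def rep(n):
    s=sensors.read_state(); print(n,round(s['t'],2),s['eef_pos'].round(1),s['force'].round(2))
E
python3 - <<'E'
from push import *
a0,sweep=212,72
for a in (a0,a0-sweep): print(ctrl.solve_ik(pose(a,66),Rz(a)))
ctrl.move_ptp(pose(a0,95),Rz(a0)); rep('above')
ctrl.move_l(pose(a0,78),vel=60); ctrl.hold(.2); rep('near')
hit=ctrl.move_l(pose(a0,66),vel=10,threshold=1.5); rep(f'hit {hit}')
zt=sensors.read_state()['eef_pos'][2]-TT
z=66.3 if not hit else zt-3.2
ctrl.move_l(pose(a0,z),vel=10); ctrl.hold(.2); rep('pressed')
E
```

```text
[-3.05513458e-01  2.78528171e-01  1.83382684e+00 -4.44089210e-16
  1.02923765e+00 -2.43481515e+00]
[-2.36957751e-01  2.76436010e-01  1.83660615e+00 -4.44089210e-16
  1.02855049e+00 -1.10962238e+00]
above 4.85 [507.6 -69.7 120.4] [-0.02  0.92  0.65]
near 5.48 [507.5 -69.7 103.3] [0.59 0.22 1.2 ]
hit True 6.36 [507.1 -69.6  93.5] [1.01 0.31 2.31]
pressed 7.0 [507.3 -69.8  90.7] [-1.45 -0.24  5.64]
```

```bash
python3 - <<'E'
from push import *
a0,sweep=212,72
z=sensors.read_state()['eef_pos'][2]-TT
zc=65.4
for i,a in enumerate(np.linspace(a0,a0-sweep,13)[1:]):
    ctrl.move_l(pose(a,zc),Rz(a),vel=30)
    if i%3==2: rep(int(a))
ctrl.hold(.3); rep('end')
save('top','top1'); 
ctrl.move_l(pose(a0-sweep,90),vel=60); ctrl.move_l(np.array(pose(a0-sweep,150))-[60,0,0],vel=150); ctrl.hold(.3); rep('up')
st=sensors.read_state(); np.save('pics/st2.npy',np.array([st['eef_pos'],*st['eef_rot']]))
save('wrist','w2',crop=(120,100,520,400),s=2)
E
```

```text
194 7.78 [504.1 -61.5  91.1] [-0.55 -1.49  6.17]
176 8.55 [503.  -51.6  90.9] [-0.96  0.75  5.4 ]
158 9.32 [504.9 -42.7  90.8] [-1.66 -1.55  6.65]
140 10.1 [509.8 -34.   90.8] [-2.14  0.03  5.67]
end 10.4 [509.8 -34.   90.8] [-1.88  1.34  5.2 ]
up 12.03 [449.7 -34.3 174.4] [-0.09 -0.12  0.37]
```

View pics/w2.png

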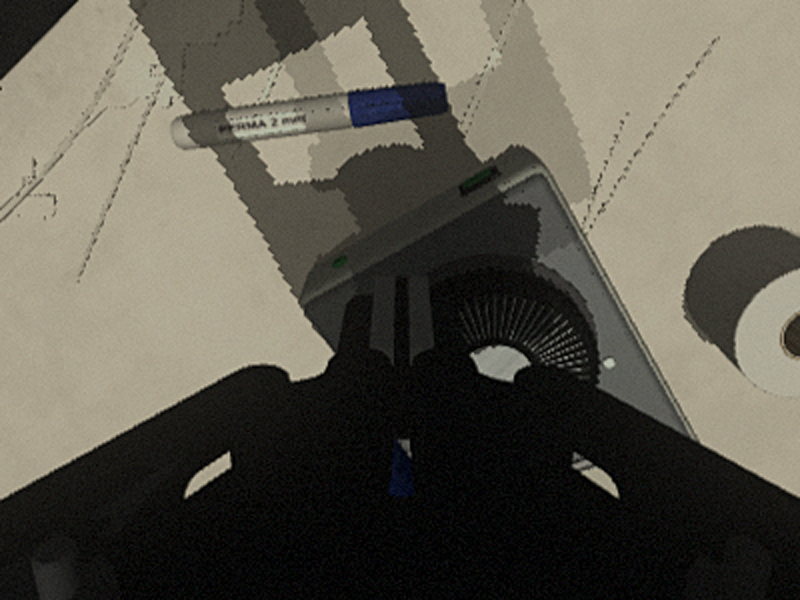

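The dial has left one dot: its dot at (610,363) has no pointer beside it, but the gripper hides the rest of the fan. I'll move the arm clear and check from the top camera.

```bash
python3 - <<'E'
from push import *
ctrl.move_l([400,-20,260],Rz(150)); ctrl.move_ptp([270,320,270],Rz(150)); ctrl.hold(.3); rep('')
save('top','top2',crop=(280,130,370,240),s=5.4); save('scene','scene2',crop=(260,130,420,250),s=4)
E
python3 -c "
import cv2,numpy as np
a=cv2.imread('pics/top2.png');b=cv2.imread('pics/scene2.png');b=cv2.resize(b,(312,234))
c=np.zeros((max(a.shape[0],234),a.shape[1]+312,3),np.uint8);c[:a.shape[0],:a.shape[1]]=a;c[:234,a.shape[1]:]=b;print(c.shape);cv2.imwrite('pics/chk.png',c[:600,:800])"
```

```text
14.56 [270.5 319.6 270. ] [-1.01 -0.59 -0.65]
(594, 798, 3)
```

View pics/chk.png

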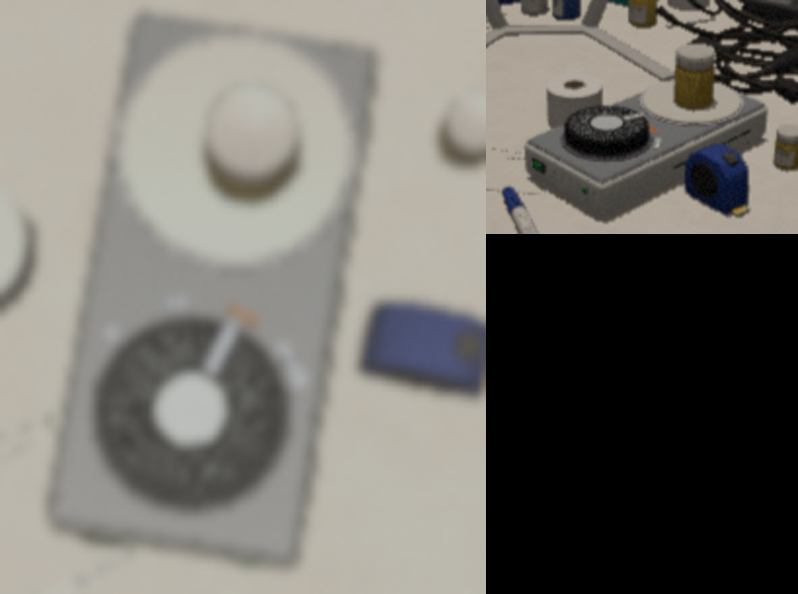

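The pointer end at (236,320) sits at the orange mark at (242,313), about 27° right of vertical where three dots should lie at about 27°. The jar, roll, tape measure and marker haven't moved.

```bash
python3 -c "
from h import *
print(ctrl.finish_job())"
```

```text
the job is handed in; nothing more can be done
None
```

The dial was pushed clockwise by friction from one dot to the three orange dots and let go, the jar and nearby things look unmoved in the last pictures, and the job is handed in at about 15 s.

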